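# Snap down the sprung shelf and put the meter case on it

### The arm

A 6-joint arm with a two-finger parallel gripper is mounted at the origin on a cart in front of the work surface, level with it; the furniture and walls round the work are solid. World frame = base frame: x ahead of the robot, y to its left, z up, the work surface at z = 0. Lengths are in m, angles in rad, forces in N, time in s.
With the tool pointing down it reaches from about 0.425 to 0.95 m from the base axis. Payload 14.7 kg.
Tool frame: the origin (TCP) lies between the finger pads; the fingertips stand 14 mm ahead of it and the grasp point (between the pads) lies 5 mm behind it (arm.tip_reach is the distance from the TCP to the fingertips, in m); z points along the fingers, y is the line along which they close (so a half turn about z gives the same grasp; the last joint's range is limited). The gripper opens to 85 mm and grips with 20 to 120 N. Pads are 22 mm wide; open, the fingers measure 114 mm over their backs; the gripper's body (76 mm by 85 mm) begins 54 mm behind the grasp point. The pads swing forward as they close: fully open they stand 13 mm farther back than shut.
Start: joints at [1.168, 0.48, 1.596, -0, 1.065, -0.047], TCP at [0.226, 0.609, 0.223] pointing down, gripper open.
Joint ranges: [-2.75, 2.75], [-0.82, 2.05], [0.23, 2.67], [-1.56, 4.7], [0.09, 2.69], [-2.92, 2.92]. Speed limits (rad/s): [1.89, 1.89, 2.39, 3.01, 3.01, 3.01].

### API

Orientations are given as a 3x3 rotation matrix whose columns are the frame's x, y, z axes.
In Python, from bench import arm gives the robot as it stands. Calls block until the motion is done:
- arm.move_ptp(position, orientation): joint-space move of the TCP to a pose.
- arm.move_l(position, v=0.15, rot=None, stop_force=None): straight line of the TCP; rot=None keeps the orientation; v is the mean speed in m/s. With stop_force (N) it stops when the force on the tool has changed by that much, and returns True; else False.
- arm.move_joints(angles): joint-space move.
- arm.command_gripper(opening, effort=None): opening from 0.0 (shut) to 1.0 (fully open); effort is the grip in N (None keeps the last); returns when the fingers have stopped.
- arm.dwell(seconds).
- arm.ik(position, orientation): joint angles nearest the present ones, or None.
- arm.observe(): the state.
- arm.camera(name): name is "scene" or "top" or "wrist"; returns a dict with "img" (480x640x3 uint8, red, green, blue), "intrinsics" (3x3 intrinsics, pixels), "R" (3x3) and "t" (3): a world point X has camera coordinates R X + t; the wrist camera has in their place "hand_eye" (4x4, takes a point from camera to tool coordinates, whose origin is the TCP and whose axes are the flange's). Camera axes: x right, y down, z forward; pixel columns grow to the right and rows downward; lengths in m; the calibration is good to about 2 mm. A picture is of the moment at which its call begins: read the wrist's pose just before it. There is no depth.
A pose or a line that the arm cannot do raises arm.IKError and nothing moves.
- arm.hand_in(): hands the job in; it is judged then, once.
The state is a dict: "t": time; "q": joint angles; "qd": joint speeds; "tau": joint torques, N m; "eef_pos": TCP position; "tcp_rot": TCP orientation; "force": force on the tool from outside, world axes, zero at the start; "ft_torque": the same for the moment, N m; "gripper_width": opening from 0.0 (shut) to 1.0 (fully open); "gripper_force": force on a finger pad.
Only numpy, scipy, OpenCV 4.12 (cv2) and the standard library are available. Lean on these libraries where they do the work, as an engineer would, in place of code of your own. Each camera call takes 0.05 s, during which the arm holds its last target. There are 200 camera calls.

### The job

Push the folded-up white shelf on the little column stand down past its spring's tipping point until it snaps level, then set the red meter case lying flat on the shelf, inside its rims, and let go. Be gentle with the stand - push by feel and never with more than 2 kg, since nobody knows how high the shelf is clamped - and leave everything else on the desk where it is.

Things in the scene. Friction and masses are not known exactly. Their poses are not given: they have to be found in the camera images.
- stand: column stand fixed to the desk: dark steel base plate 150 x 150 x 12 mm with a square aluminium column 24 mm thick, 196 mm high, 37 mm behind its centre. Origin: centre of the base's underside; x points from the front to the column, z up. On the column is clamped a grey carriage with a white hinged shelf. Stand, carriage and shelf bear at most 20 N from whatever touches them.
- hinge_foot (a point): point at desk level straight below the shelf's hinge axis, 10 mm in front of the stand's centre (axes as the stand's; the hinge axis runs along y). The height of the axis is NOT measured and differs each time: 90 to 145 mm. Rubber-mounted, it gives 0.4 mm per N pressed. Column and carriage lie behind the axis, below 200 mm, but for cheeks at both shelf sides that reach 12 mm in front.
- shelf_foot (a point): point at desk level straight below the middle of the shelf when level, 64 mm in front of the hinge axis (axes as the stand's). The shelf: plate 6 mm thick, 148 mm wide (y), reaching 11 to 117 mm from the hinge axis, its top 3 mm above the axis when level, with rims 5 mm higher at front and sides; inside them 101 mm deep, 138 mm wide.
- shelf (a joint): angle in rad: 0 = folded up, the plate rising from the hinge to the front at 0.9 rad above level; 0.9 = level, the lower stop. Springs back below about 0.7, snaps down by itself beyond. A straight-down push 60 to 70 mm in front of the hinge takes about 9 to 11 N at first, falling to 0 at 0.7 (there the face is 13 mm higher than when level); nearer the hinge, more.
- meter_case: red meter case, 120 x 60 x 30 mm (x, y, z), 0.12 kg, lying flat on the desk. Origin: centre of its underside; x along its length, z up. Grasp it across its 60 mm width. On the shelf its length lies along the stand's y.
- tumbler: white tumbler with black lid, 90 mm across, 189 mm high, leave alone. Origin: centre of its underside
- glue_stick: standing glue stick with red cap, 26 mm across, 93 mm high, leave alone. Origin: centre of its underside
- tape_measure: yellow tape measure, 71 x 74 x 36 mm, leave alone. Origin: centre of its underside
- sticky_notes: block of yellow sticky notes, 76 x 76 x 19 mm, leave alone. Origin: centre of its underside
Not all that is in view belongs to the job. Several things have the shape of the meter_case; the one meant has the colours described above.

How it is judged:
By the outcome, as a careful person would: the job done as asked, in the order asked, and still so for the second after the job is handed in, with the robot touching nothing.
It also fails if it takes over 67 s, if anything falls off the work surface, if the arm or the gripper's body presses on something with over 40 N, if the wrist force passes 120 N, or if a joint passes its speed limit or range.

## Working session

There is one attempt and no reset: what is moved stays moved. The work goes in short steps, each a Python script; the robot and the scene stay as the last script left them, time stands still between calls to the robot, and variables do not carry over. Pictures are saved under pics/ and viewed, at most 10 in all, crops included, and the job is handed in when it is done.

```bash
mkdir -p pics; ls
python3 - <<'E'
from bench import arm
import cv2,numpy as np
for n in("scene","top"):
    c=arm.camera(n); cv2.imwrite(f"pics/{n}0.png",c["img"][:,:,::-1]); print(n,c["intrinsics"].tolist(),np.round(c["R"],4).tolist(),np.round(c["t"],4).tolist())
o=arm.observe();print(o["t"],o["force"],o["tcp_rot"],arm.tip_reach)
E
```

```text
pics
scene [[446.5249879405644, 0.0, 322.69548902117947], [0.0, 446.5249879405644, 240.6431438031146], [0.0, 0.0, 1.0]] [[0.8125, -0.583, -0.0014], [-0.39, -0.5417, -0.7446], [0.4334, 0.6055, -0.6675]] [-0.3491, 0.3742, 0.5482]
top [[585.0415432355954, 0.0, 322.5284128175393], [0.0, 585.0415432355954, 246.61315309430185], [0.0, 0.0, 1.0]] [[-0.0213, -0.9997, 0.0078], [-0.9812, 0.0194, -0.1922], [0.192, -0.0118, -0.9813]] [0.193, 0.5946, 1.1899]
0.1 [ 1.10340683 -0.91724365  0.00388331] [[-9.37355141e-01  3.48375023e-01 -4.28591428e-04]
 [ 3.48375282e-01  9.37354619e-01 -9.90134849e-04]
 [ 5.68039037e-05 -1.07741865e-03 -9.99999418e-01]] 0.014
```

View pics/scene0.png

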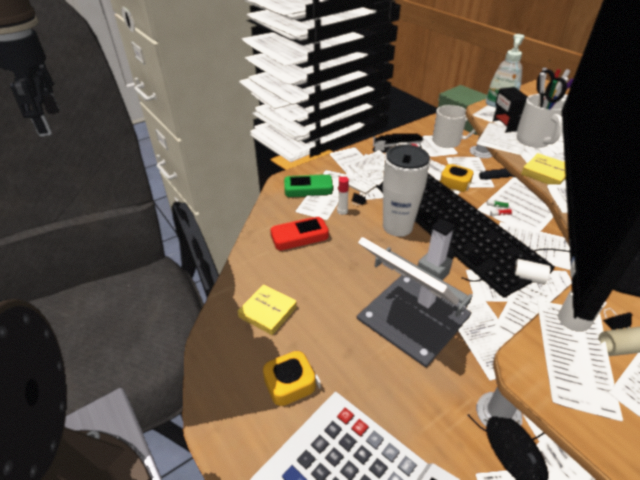

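View pics/top0.png

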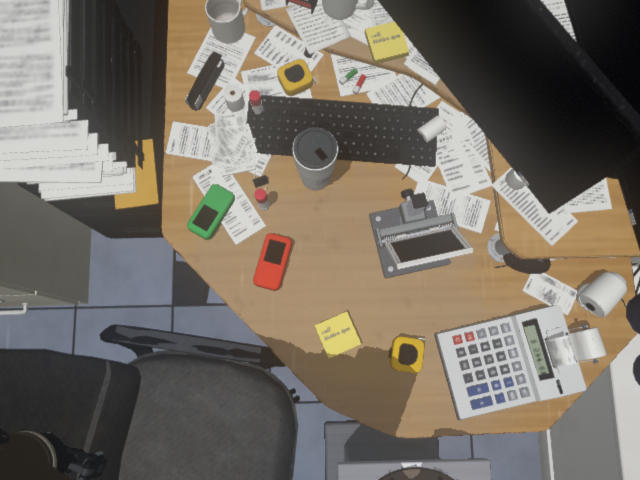

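The scene and top views show the shelf folded up on the stand, at top (428,240) and scene (410,275). Candidates for the meter case are the red case at top (273,262) / scene (300,233) and the green case at top (211,211) / scene (308,185). The keyboard and calculator are the wrong size. I choose the red one and check it in one close crop, together with the stand.

```bash
cat > h.py <<'E'
import numpy as np,cv2
from bench import arm
def ray(c,uv,z):
    K,R,t=map(np.array,(c["intrinsics"],c["R"],c["t"]))
    uv=np.atleast_2d(np.float64(uv)); d=np.c_[uv,np.ones(len(uv))]@np.linalg.inv(K).T@R
    o=-R.T@t
    return o+d*((z-o[2])/d[:,2])[:,None]
def proj(c,X):
    p=(np.atleast_2d(X)@np.array(c["R"]).T+c["t"])@np.array(c["intrinsics"]).T
    return p[:,:2]/p[:,2:]
def redmask(img):
    h=cv2.cvtColor(img,cv2.COLOR_RGB2HSV)
    return (((h[...,0]<6)|(h[...,0]>174))&(h[...,1]>190)&(h[...,2]>90)).astype(np.uint8)
def biggest(m):
    cs,_=cv2.findContours(m,cv2.RETR_EXTERNAL,cv2.CHAIN_APPROX_NONE); return max(cs,key=cv2.contourArea)
E
python3 - <<'E'
from h import *
T=arm.camera("top");S=arm.camera("scene")
for n,c in(("top",T),("scene",S)):
    b=biggest(redmask(c["img"]))[:,0]
    for z in(0.03,0.0):
        P=ray(c,b,z)[:,:2]; (x,y),(w,h),a=cv2.minAreaRect(np.float32(P*1000)); print(n,z,round(x,1),round(y,1),round(w,1),round(h,1),round(a,1))
    g=cv2.cvtColor(c["img"],cv2.COLOR_RGB2GRAY)
a=cv2.resize(T["img"][180:290,355:485],(520,440),interpolation=cv2.INTER_CUBIC)
b=cv2.resize(S["img"][215:370,345:485],(280,310),interpolation=cv2.INTER_CUBIC)
r=cv2.resize(T["img"][225:300,240:310],(280,290),interpolation=cv2.INTER_CUBIC)
o=np.zeros((600,800,3),np.uint8);o[:440,:520]=a;o[:310,520:]=b;o[310:,520:]=r
cv2.imwrite("pics/crop.png",o[:,:,::-1])
E
```

```text
Traceback (most recent call last):
  File "h.py", line 15, in biggest
    cs,_=cv2.findContours(m,cv2.RETR_EXTERNAL,cv2.CHAIN_APPROX_NONE); return max(cs,key=cv2.contourArea)
                                                                             ~~~^^^^^^^^^^^^^^^^^^^^^^^^
ValueError: max() iterable argument is empty
```

```bash
sed -i 's/<6)/<9)/;s/>174/>170/;s/>190/>140/;s/>90/>70/' h.py
python3 - <<'E'
from h import *
T=arm.camera("top");S=arm.camera("scene")
print(T["img"].dtype,T["img"].shape,T["img"][275,265],S["img"][240,290])
a=cv2.resize(T["img"][180:290,355:485],(520,440),interpolation=cv2.INTER_CUBIC)
b=cv2.resize(S["img"][215:370,345:485],(280,310),interpolation=cv2.INTER_CUBIC)
r=cv2.resize(T["img"][225:300,240:310],(280,290),interpolation=cv2.INTER_CUBIC)
o=np.zeros((600,800,3),np.uint8);o[:440,:520]=a;o[:310,520:]=b;o[310:,520:]=r
cv2.imwrite("pics/crop.png",o[:,:,::-1])
for n,c in(("top",T),("scene",S)):
    b=biggest(redmask(c["img"]))[:,0]
    for z in(0.03,0.0):
        P=ray(c,b,z)[:,:2]; (x,y),(w,h),a=cv2.minAreaRect(np.float32(P*1000)); print(n,z,round(x,1),round(y,1),round(w,1),round(h,1),round(a,1))
E
```

```text
uint8 (480, 640, 3) [208  82  62] [212  49  36]
top 0.03 573.8 289.9 60.0 119.5 73.7
top 0.0 579.0 292.1 61.4 122.4 73.7
scene 0.03 566.9 273.9 83.7 121.6 73.5
scene 0.0 585.2 303.6 87.8 127.5 73.5
```

View pics/crop.png

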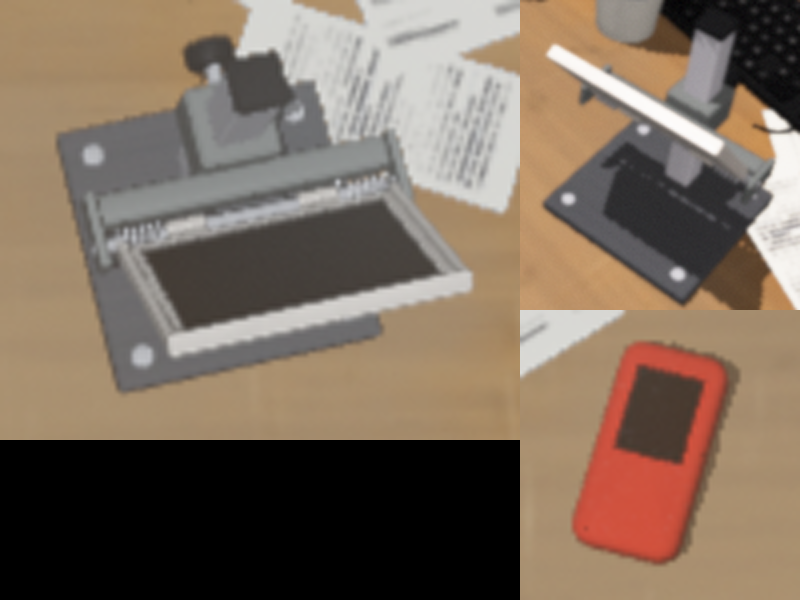

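The crop confirms the red case. Its top face measures 60 x 119.5 mm at z = 0.03, centred at (0.574, 0.290), which matches the given size. Base plate corners in the top crop are (58,138), (122,391) and (382,333). In the scene crop they are (543,203), (685,300) and (772,195).

Run:
```python
from h import *
T=arm.camera("top");S=arm.camera("scene")
t=np.array([[58,138],[122,391],[382,333],[316,83]])/4+[355,180]
s=(np.array([[543,203],[685,300],[772,195]])-[520,0])/2+[345,215]
A=ray(T,t,.012)[:,:2];B=ray(S,s,.012)[:,:2]
print(A.round(4),B.round(4)); print(np.linalg.norm(np.roll(A,-1,0)-A,axis=1),np.linalg.norm(np.diff(B,axis=0),axis=1))
(x,y),wh,a=cv2.minAreaRect(np.float32(A*1000));print(x,y,wh,a, B[[0,2]].mean(0))
# shelf front-rim top corners, two views (BL, BR)
def tri(p,q):
    P=[np.array(c["intrinsics"])@np.c_[c["R"],c["t"]] for c in(T,S)]
    X=cv2.triangulatePoints(P[0],P[1],np.float64(p).reshape(2,1),np.float64(q).reshape(2,1));return (X[:3]/X[3]).ravel()
for p,q in(((170,340),(548,50)),((471,274),(721,148))):
    p=np.array(p)/4+[355,180];q=(np.array(q)-[520,0])/2+[345,215];print(tri(p,q).round(4))
# case via scene: project top-face outline check
```

```text
[[ 0.6783  0.0737]
 [ 0.5351  0.0439]
 [ 0.5643 -0.1006]
 [ 0.7073 -0.0725]] [[ 0.5332  0.0408]
 [ 0.5643 -0.1033]
 [ 0.7059 -0.0723]]
[0.14625953 0.14745337 0.14567012 0.14905059] [0.14737501 0.14495553]
621.0462036132812 -13.663993835449219 (146.2532196044922, 149.05059814453125) 11.221383094787598 [ 0.61950855 -0.0157357 ]
[0.5319 0.043  0.1947]
[ 0.5616 -0.1014  0.1952]
```

The plate measures about 147 x 148 mm against 150 given. Stand centre is (0.6205, -0.0145) with yaw about 11.4°. The front rim triangulates to 65 mm ahead of the hinge at z = 0.195. At 0.9 rad 66 mm is expected, so the hinge height is roughly 0.10. Next is the push by feel.

```bash
cat >> h.py <<'E'
yaw=np.radians(11.4); ex=np.array([np.cos(yaw),np.sin(yaw),0]); ey=np.array([-ex[1],ex[0],0])
C=np.array([.6205,-.0145,0]); hinge=C-.010*ex; shelf=hinge-.064*ex
def down(y):
    y=np.array(y)/np.linalg.norm(y); z=np.array([0,0,-1.]); return np.c_[np.cross(y,z),y,z]
def best(p,y):
    """down pose with the half-turn whose last joint moves least"""
    q0=arm.observe()["q"]; c=[(abs(q[5]-q0[5]),k) for k in(1,-1) if (q:=arm.ik(p,down(k*np.array(y)))) is not None]
    return down(min(c)[1]*np.array(y))
E
python3 - <<'E'
from h import *
o=arm.observe(); p=o["eef_pos"]
arm.move_l([p[0],p[1],.34],v=.25); arm.command_gripper(0.0)
P=hinge-.050*ex; a=P+[0,0,.34]
R=best(a,ey); arm.move_ptp(a,R)
arm.move_l(P+[0,0,.235],v=.12); arm.dwell(.3)
f0=arm.observe()["force"][2]; z=.235; hit=None; log=[]; low=0
hitstop=arm.move_l(P+[0,0,.15],v=.04,stop_force=3)
o=arm.observe(); z=o["eef_pos"][2]; print("contact",hitstop,z,o["force"]-[0,0,f0]); peak=0
zc=z
while z>zc-.09:
    z-=.003; s=arm.move_l(P+[0,0,z],v=.04,stop_force=6); o=arm.observe(); f=o["force"][2]-f0; log.append((round(z,4),round(f,1)))
    peak=max(peak,f)
    if s or f>14: print("stop",s,f); break
    if peak>5 and f<.6: low+=1
    else: low=0
    if low>=2: break
print(log,arm.observe()["t"])
E
```

```text
contact True 0.18523795708194962 [3.10696253 0.88278995 3.0879101 ]
[(np.float64(0.1822), np.float64(2.8)), (np.float64(0.1792), np.float64(2.4)), (np.float64(0.1762), np.float64(3.0)), (np.float64(0.1732), np.float64(6.7)), (np.float64(0.1702), np.float64(9.2)), (np.float64(0.1672), np.float64(8.3)), (np.float64(0.1642), np.float64(9.2)), (np.float64(0.1612), np.float64(9.6)), (np.float64(0.1582), np.float64(9.0)), (np.float64(0.1552), np.float64(9.3)), (np.float64(0.1522), np.float64(10.6)), (np.float64(0.1492), np.float64(10.1)), (np.float64(0.1462), np.float64(9.6)), (np.float64(0.1432), np.float64(10.0)), (np.float64(0.1402), np.float64(8.8)), (np.float64(0.1372), np.float64(8.4)), (np.float64(0.1342), np.float64(8.8)), (np.float64(0.1312), np.float64(8.4)), (np.float64(0.1282), np.float64(7.7)), (np.float64(0.1252), np.float64(7.0)), (np.float64(0.1222), np.float64(5.5)), (np.float64(0.1192), np.float64(4.4)), (np.float64(0.1162), np.float64(3.5)), (np.float64(0.1132), np.float64(2.1)), (np.float64(0.1102), np.float64(-0.1)), (np.float64(0.1072), np.float64(1.1)), (np.float64(0.1042), np.float64(0.4)), (np.float64(0.1012), np.float64(0.6))] 13.8917
```

Force peaked at 10.6 N and fell to zero at TCP z = 0.110, so the shelf should have snapped. I'll back off, go above the case and look.

Run:
```python
from h import *
P=hinge-.050*ex
arm.move_l(P+[0,0,.30],v=.25)
c=np.radians(-16.3); w=np.array([-np.sin(c),np.cos(c),0]); G=np.array([.574,.290,0])
arm.command_gripper(1.0)
a=G+[0,0,.20]; arm.move_ptp(a,best(a,w))
T=arm.camera("top");S=arm.camera("scene")
o=np.zeros((480,800,3),np.uint8)
o[:440,:520]=cv2.resize(T["img"][180:290,355:485],(520,440),interpolation=cv2.INTER_CUBIC)
o[:310,520:]=cv2.resize(S["img"][215:370,345:485],(280,310),interpolation=cv2.INTER_CUBIC)
cv2.imwrite("pics/after.png",o[:,:,::-1]); q=arm.observe();print(q["t"],q["eef_pos"],q["q"])
```

```text
16.975 [0.5745848  0.28894022 0.200529  ] [ 4.18911270e-01  4.91823150e-01  1.63681270e+00 -2.02833808e-04
  1.01231197e+00  2.27518254e+00]
```

View pics/after.png

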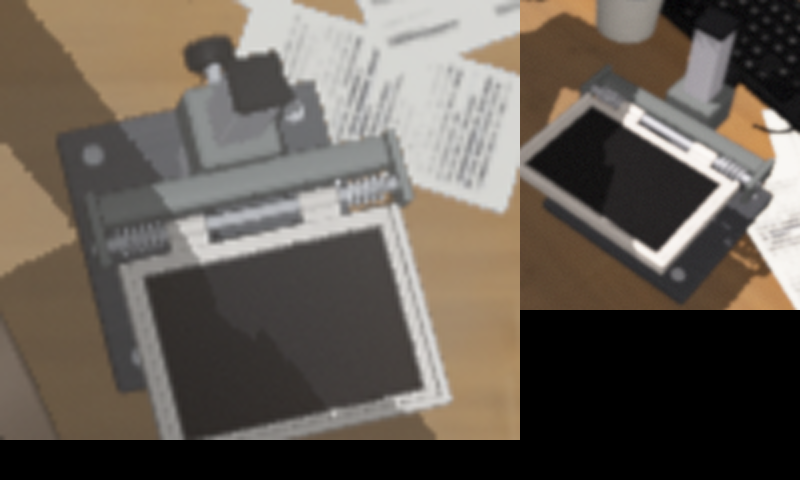

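The shelf is level, with its black tray at top crop (147,275)–(424,385). Now I grasp the case and check the shelf centre from the tray corners.

Run:
```python
from h import *
T=arm.camera("top")
m=np.array([[147,275],[388,222],[424,385],[182,440]])/4+[355,180]
for z in(.093,.103):
    A=ray(T,m,z); print(z,A.mean(0).round(4),[np.linalg.norm(A[i]-A[i-1]).round(4) for i in range(4)],np.degrees(np.arctan2(*(A[1]-A[2])[1::-1])).round(1))
print("target",shelf)
G=np.array([.574,.290,0])
s=arm.move_l(G+[0,0,.021],v=.12,stop_force=8)
arm.command_gripper(0.0,effort=30); o=arm.observe(); print(s,o["eef_pos"],o["gripper_width"],o["gripper_force"])
arm.move_l(G+[0,0,.30],v=.2); arm.dwell(.2)
o=arm.observe(); print(o["t"],o["force"],o["gripper_width"],o["gripper_force"])
c=arm.camera("scene"); cv2.imwrite("pics/grasp.png",c["img"][60:300,180:500,::-1])
```

```text
0.093 [ 0.5539 -0.032   0.093 ] [np.float64(0.0872), np.float64(0.1292), np.float64(0.0868), np.float64(0.1282)] 8.6
0.103 [ 0.5522 -0.0301  0.103 ] [np.float64(0.0864), np.float64(0.1281), np.float64(0.086), np.float64(0.1271)] 8.6
target [ 0.54795993 -0.02912664  0.        ]
False [0.57398614 0.28998839 0.02095473] 0.0030751966391649277 0.0
21.175 [-0.36084594  0.20279111  0.38930707] 0.00495439670098565 0.0
```

View pics/grasp.png

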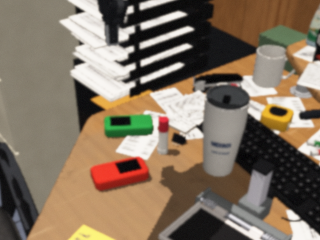

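The gripper closed on nothing, and the case seems to be at scene (300,235), about where it was. I'll measure it again.

Run:
```python
from h import *
T=arm.camera("top");S=arm.camera("scene");o=arm.observe()
for n,c in(("top",T),("scene",S)):
    b=biggest(redmask(c["img"]))[:,0]
    for z in(.03,.0):
        P=ray(c,b,z)[:,:2]; print(n,z,np.round(np.array(sum([list(x) if isinstance(x,tuple) else [x] for x in cv2.minAreaRect(np.float32(P*1000))],[])),1),b.mean(0))
    print(proj(c,o["eef_pos"]),proj(c,[.574,.29,.03]))
print(o["eef_pos"],o["tcp_rot"].round(3),o["gripper_width"])
d=np.hstack([T["img"][150:350,180:400],S["img"][40:240,200:420]])
cv2.imwrite("pics/d.png",cv2.resize(d,(800,364))[:,:,::-1])
```

```text
top 0.03 [572.6 290.3  60.8 116.9  73.7] [272.87128713 259.00990099]
top 0.0 [577.7 292.6  62.2 119.8  73.7] [272.87128713 259.00990099]
[[260.20089474 234.65824387]] [[272.24154458 261.05465591]]
scene 0.03 [567.  274.   83.3 121.9  73.7] [298.90909091 233.08391608]
scene 0.0 [585.3 303.7  87.4 127.8  73.7] [298.90909091 233.08391608]
[[292.46374722 107.74612851]] [[298.37932332 226.99475068]]
[0.57392186 0.28999483 0.29970106] [[ 0.96  -0.281 -0.   ]
 [-0.281 -0.96  -0.   ]
 [-0.     0.    -1.   ]] -0.0037843570293209393
```

View pics/d.png

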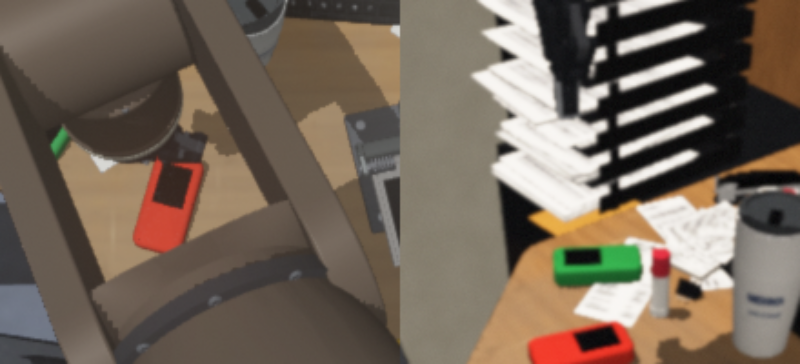

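Run:
```python
from h import *
G=np.array([.574,.290,0])
arm.command_gripper(1.0); o=arm.observe(); print("open",o["gripper_width"],o["t"])
s=arm.move_l(G+[0,0,.06],v=.25,stop_force=8); a=arm.camera("scene")["img"]; print(s,arm.observe()["gripper_width"])
s=arm.move_l(G+[0,0,.016],v=.1,stop_force=6); b=arm.camera("scene")["img"]; o=arm.observe(); print(s,o["eef_pos"],o["gripper_width"],o["force"])
r=arm.command_gripper(0.6,effort=30); o=arm.observe(); print(r,o["eef_pos"],o["gripper_width"],o["gripper_force"],o["force"],o["t"]); c=arm.camera("scene")["img"]
d=np.hstack([x[130:270,240:370] for x in(a,b,c)]); cv2.imwrite("pics/e.png",cv2.resize(d,(800,287))[:,:,::-1])
```

```text
open 1.0014420754694886 22.1083
False 1.002694973425268
False [0.57430699 0.29013922 0.01638524] 1.0000421803238286 [ 0.1195326   0.41107367 -0.59972513]
False [0.57425141 0.29009785 0.01640553] 0.5974402165990533 2.3787572962464765 [-0.6163687  -0.13630407  5.18438324] 24.3417
```

View pics/e.png

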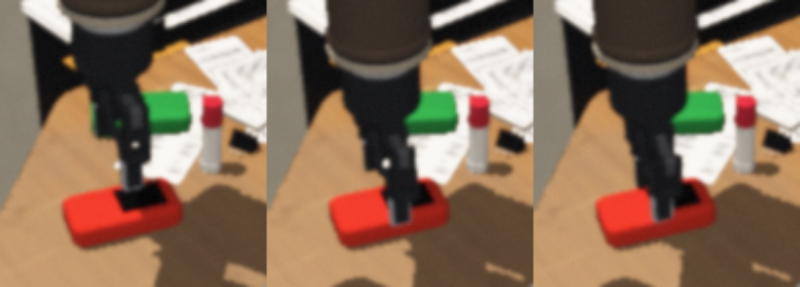

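Closing to 0.6 left the tips resting on the case top, with Fz +5 N. So the real tips are about 12 mm higher than nominal, which also fits the push heights. I'll find the desk by feel with the fingers open, then back off and grasp.

Run:
```python
from h import *
G=np.array([.574,.290,0])
arm.command_gripper(1.0)
s=arm.move_l(G+[0,0,-.015],v=.03,stop_force=4); o=arm.observe(); z=o["eef_pos"][2]; print(s,z,o["force"])
if s:
    arm.move_l(G+[0,0,z+.009],v=.05)
arm.command_gripper(0.0,effort=40); o=arm.observe(); print(o["eef_pos"],o["gripper_width"],o["gripper_force"])
if o["gripper_width"]>.5:
    arm.move_l(G+[0,0,.30],v=.25); arm.dwell(.2)
o=arm.observe(); print(o["t"],o["force"],o["gripper_width"],o["gripper_force"])
c=arm.camera("scene"); cv2.imwrite("pics/g2.png",c["img"][40:300,180:500,::-1])
```

```text
False -0.014805765963387695 [-0.26432681  0.74097201 -0.557635  ]
[ 0.57524965  0.29074928 -0.0133174 ] 0.6978521533713369 53.873943129437976
27.9833 [-0.35736357  0.80480818  0.46750767] 0.6950171957716923 43.1764680147171
```

View pics/g2.png

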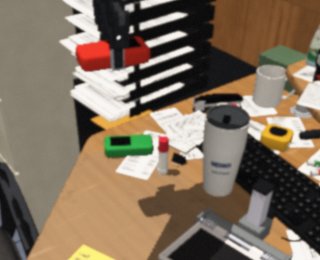

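The case is held at width 0.697 (59 mm) and hangs level at scene crop (112,52). The fingers are low on the case, so I'll measure the tray centre precisely in both views before placing.

Run:
```python
from h import *
T=arm.camera("top");S=arm.camera("scene"); out=[]
for c,(u,v),(x0,y0,x1,y1) in((T,(425,262),(360,215,490,305)),(S,(385,295),(330,235,480,375))):
    g=cv2.cvtColor(c["img"],cv2.COLOR_RGB2GRAY); print(g[v,u])
    m=np.zeros((482,642),np.uint8); im=g.copy()
    _,_,_,r=cv2.floodFill(im,m,(u,v),255,10,10,4|cv2.FLOODFILL_MASK_ONLY|(255<<8))
    mm=m[1:-1,1:-1].copy(); print(r)
    q=cv2.approxPolyDP(h:=cv2.convexHull(biggest(mm)),0.04*cv2.arcLength(h,True),True)[:,0] if 0 else None
    b=cv2.convexHull(biggest(mm)); q=cv2.approxPolyDP(b,.03*cv2.arcLength(b,True),True)[:,0]; print(q.tolist()); out.append(q)
    for z in(.095,.105):
        A=ray(c,b[:,0],z)[:,:2]*1000; print(z,cv2.minAreaRect(np.float32(A)))
print(hinge,shelf)
o=np.hstack([cv2.resize(T["img"][200:310,360:490],(400,338)),cv2.resize(S["img"][235:375,330:496],(400,338))]); cv2.imwrite("pics/t.png",o[:,:,::-1])
```

```text
61
(392, 238, 68, 52)
[[449, 238], [459, 276], [401, 289], [392, 249]]
0.095 ((553.1463623046875, -29.104530334472656), (88.04530334472656, 125.54424285888672), 11.327359199523926)
0.105 ((551.508544921875, -27.21063995361328), (87.30259704589844, 124.4852523803711), 11.327322959899902)
19
(350, 270, 93, 69)
[[350, 296], [382, 270], [442, 308], [411, 338]]
0.095 ((557.531494140625, -21.008331298828125), (84.5358657836914, 123.03842163085938), 11.023506164550781)
0.105 ((550.8737182617188, -26.68700408935547), (82.99615478515625, 120.7975082397461), 11.023527145385742)
[ 0.61069729 -0.01647657  0.        ] [ 0.54795993 -0.02912664  0.        ]
```

View pics/t.png

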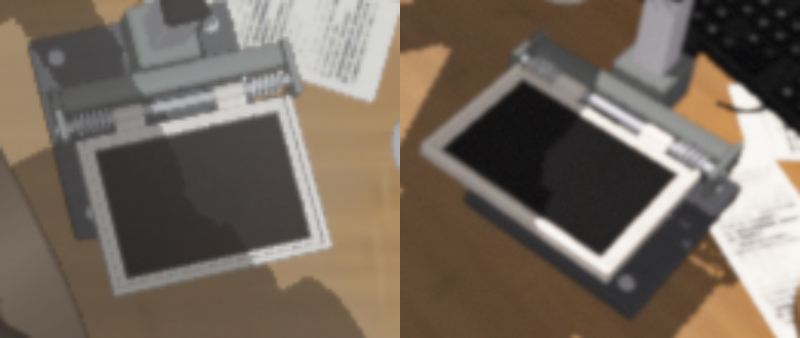

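Both views agree at z ≈ 0.105 on a tray centre of (0.551, -0.027). That is 60.5 mm ahead of the hinge, as it should be, with h ≈ 0.102. Now I place the case by feel.

Run:
```python
from h import *
P=hinge-.0615*ex+.001*ey; a=P+[0,0,.30]
arm.move_ptp(a,best(a,ex)); arm.move_l(P+[0,0,.125],v=.15); arm.dwell(.3)
o=arm.observe(); print(o["t"],o["force"],o["gripper_width"],o["eef_pos"]-P)
s=arm.move_l(P+[0,0,.070],v=.025,stop_force=3); o=arm.observe(); print(s,o["eef_pos"],o["force"],o["t"])
T=arm.camera("top");S=arm.camera("scene")
v=np.hstack([cv2.resize(T["img"][200:310,360:490],(400,338)),cv2.resize(S["img"][175:375,310:496],(400,338))]); cv2.imwrite("pics/p.png",v[:,:,::-1])
```

```text
30.9583 [ 0.21808921  1.29015677 -0.02679477] 0.6938965345957283 [ 2.21086584e-04 -4.90909786e-05  1.25397986e-01]
True [ 0.5496324  -0.0276072   0.09295306] [ 0.04093616 -0.48966928 -0.02006749] 32.2333
```

View pics/p.png

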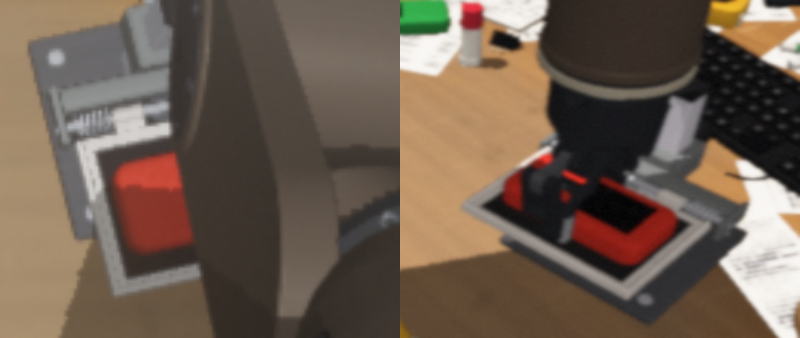

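The case touched at TCP z = 0.093 (0.092 predicted) and lies inside the rims in both views. That was my tenth picture, so from here I check by numbers.

Run:
```python
from h import *
p=arm.observe()["eef_pos"]; 
s=arm.move_l(p-[0,0,.002],v=.01,stop_force=3); o=arm.observe(); print(s,o["eef_pos"],o["force"])
arm.command_gripper(.77); arm.dwell(.3); o=arm.observe(); print(o["gripper_width"],o["gripper_force"],o["force"])
s=arm.move_l(p+[0,0,.06],v=.05,stop_force=8); print("lift",s); 
arm.move_l(p+[0,0,.25],v=.2)
a=np.array([.35,.45,.35]); 
arm.move_ptp(a,best(a,[0.6,.8,0])); arm.dwell(.3)
T=arm.camera("top");S=arm.camera("scene")
for c in(T,S):
    b=biggest(redmask(c["img"])); z=.135
    for z in(.13,.135):
        (x,y),wh,ang=cv2.minAreaRect(np.float32(ray(c,b[:,0],z)[:,:2]*1000)); d=np.array([x,y,0])/1000-hinge; print(z,"ahead",-d@ex*1000,"y",d@ey*1000,wh,ang)
o=arm.observe();print(o["t"],o["force"])
```

```text
False [ 0.54971147 -0.02760699  0.0913467 ] [-2.30137442  0.35685295  5.90447962]
0.7681674430838363 0.9862316027283669 [ 0.63550635 -0.22855409  2.63738357]
lift False
0.13 ahead 62.59722137659786 y 1.6394544120792236 (60.44820022583008, 120.1061019897461) 11.359277725219727
0.135 ahead 63.21547297727094 y 2.7512342267694865 (60.18547058105469, 119.58413696289062) 11.359271049499512
0.13 ahead 70.75509758105692 y -4.032980850573264 (72.77993774414062, 124.1834945678711) 11.434115409851074
0.135 ahead 74.66732510402194 y -6.204831133244307 (72.0720443725586, 122.97559356689453) 11.434104919433594
38.6833 [-0.2753204  -0.29928619 -0.45450315]
```

The case's top face measures 60 x 120 mm at z = 0.135, so it lies flat. It is centred 63 mm ahead of the hinge and 2.7 mm off in y, inside the rims and released.

```bash
python3 -c "
from bench import arm
print(arm.hand_in())"
```

```text
the job is handed in; nothing more can be done
None
```

I pushed the shelf down until it snapped level, with a measured peak of 10.6 N (about 1.1 kg). The red meter case now lies flat inside the rims and released, I deliberately moved nothing else, and I handed the job in at about 39 s.

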